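Vibration check on the bench centrifuge

TASK

Lift the orange-headed vibration probe up and off its hanger and take it to the centrifuge. Set its spring tip on the green measuring spot on the lid, with the probe square to the sloping lid, and press lightly, so that the tip is pushed in part of its travel but not bottomed out. Finish while still holding the probe there for the reading, and leave the other things on the bench alone.

Things in the scene. Friction and masses are not known exactly. Their poses are not given: they have to be found in the camera images.
- probe: Vibration probe, 160 mm long, about 0.13 kg, hanging upright, tip down. Origin: outermost point of its tip when fully out; z runs up its axis to the head. Along z (mm): steel tip, 8 thick, 0 to 22; steel cone to 45; grey barrel 24 (x) by 22 (y) to 102; orange grip head 24 (x) by 26 (y), flat sides, to 160. Steel clip on its +x side.
- tip (a point): The outermost point of the probe's spring-loaded steel tip, on the probe's axis; it moves with the tip as the tip is pushed in.
- clip (a point): Middle of the underside of the probe clip's bridge, 16 mm to +x of the probe's axis and 96 mm up from its tip. The clip is 14 mm wide; from the bridge a tongue hangs down 35 mm, leaving an 8 mm gap to the barrel, in which the hanger's plate sits.
- stylus (a joint): How far the probe's spring tip is pushed in along the probe's axis, m: 0 fully out, 0.010 bottomed out. The spring gives about 0.8 N at the start of the travel and 4.8 N at the end (400 N/m).
- hanger: Fixed hanger, origin at the centre of its underside, z up: dark foot 100 x 100 x 12 mm; upright aluminium plate 64 mm wide, at x = 12.5 to 17.5 mm, top edge 135 mm up, with a 6 mm high lug either side of a 28 mm notch. The probe's clip sits in the notch, the probe on the plate's -x side, its axis over the origin, axes parallel to the hanger's. Raise it over 45 mm to clear the plate.
- centrifuge: Fixed white bench centrifuge, 220 (x) by 200 (y) mm. Its deck slopes 15 degrees down to its front (-x): 85 mm high at the front edge, 145 mm at the back; on it a round grey lid 160 mm across, 14 mm thick, and at the back a black hinge block up to 160 mm high. Origin at the centre of its underside, z up.
- spot: Measuring spot: flat green disc 28 mm across with a small white dot in the middle and a black rim, on the grey lid, about 124 mm above the bench. Origin at the centre of its top face; z points out of the lid, square to it (15 degrees from vertical, leaning to the centrifuge's front); y as the centrifuge's y.
- oil: Bystander: small amber bottle with black cap, 34 mm across, 75 mm high, loose. Origin at the centre of its underside.
- specimen: Bystander: clear specimen jar with red lid, 48 mm across, 60 mm high, loose. Origin at the centre of its underside.
- slidebox: Bystander: blue slide box, 85 x 34 x 30 mm high, loose. Origin at the centre of its underside.
Not all that is in view belongs to the job. What is shaped like the probe but pink or white is not meant.

How it is judged:
On the way:
1. the probe is lifted up and off the hanger: its clip above the plate's top edge, touching the hanger nowhere, held in the fingers (z of probe in the frame of hanger above 0.078 m and contact force between probe and hanger below 0.05 N and contact force between the fingers and probe above 1 N), for 0.2 s.
At the end, for the whole second after the job is handed in: Through the last second: probe still, in the fingers, off the hanger; tip within 10 mm of the spot's centre, pushed in 1 to 9.3 mm, pressing 0.6 to 6 N; probe within 0.12 rad of square to the lid, head up; bottle, jar and slide box within 20 mm of their starts (distance between tip and spot below 0.01 m and contact force between probe and spot between 0.6 and 6 N and value of joint stylus between 0.001 and 0.0093 m and angle between the z axis of probe and the z axis of spot, either way round below 0.12 rad and angle between probe's own z axis and vertical below 0.7 rad and contact force between the fingers and probe above 1 N and contact force between probe and hanger below 0.05 N and linear speed of probe below 0.02 m/s and distance of each of oil, specimen, slidebox from where it was at the start of the episode below 0.02 m); the arm keeps its last pose, push and grip.
It fails at once if the probe is pressed or knocked hard against the centrifuge (over 15 N) (contact force between probe and centrifuge above 15 N).
It fails at once if a bystander is knocked over or pushed away (distance of any of oil, specimen, slidebox from where it was at the start of the episode above 0.03 m or angle between any of oil, specimen's own z axis and vertical above 0.5 rad).
It also fails if it takes over 45 s, if anything falls off the work surface, if the arm or the gripper's body presses on something with over 40 N, if the wrist force passes 120 N, or if a joint passes its speed limit or range.

ROBOT

A 7-joint arm with a two-finger parallel gripper is mounted at the origin on the work surface. World frame = base frame: x ahead of the robot, y to its left, z up, the work surface at z = 0. Lengths are in m, angles in rad, forces in N, time in s.
With the tool pointing down it reaches from about 0.425 to 0.875 m from the base axis. Payload 8.4 kg.
Tool frame: the origin (TCP) lies at the very end of the fingers, on their centre line; the grasp point (between the pads) lies 19 mm behind it; z points along the fingers, y is the direction in which the jaws open and shut (so a half turn about z gives the same grasp; the last joint's range is limited). The gripper opens to 85 mm and grips with 20 to 120 N. Pads are 22 mm wide; open, the fingers measure 114 mm over their backs; the gripper's body (76 mm by 85 mm) begins 54 mm behind the grasp point. The pads swing forward as they close: fully open they stand 13 mm farther back than shut.
Start: joints at [1.116, 0.333, 0.04, 1.465, -0.013, 1.343, -0.059], TCP at [0.226, -0.609, 0.231] pointing down, gripper open.
Joint ranges: [-2.58, 2.58], [-0.38, 2.09], [-1.3, 1.39], [0.25, 2.4], [-1.5, 4.64], [0.08, 2.09], [-2.65, 2.65]. Speed limits (rad/s): [2.22, 2.22, 2.79, 2.79, 3.14, 3.14, 3.14].

INTERFACE

Orientations are given as a unit quaternion [w, x, y, z].
In Python, from rig import ctrl gives the robot as it stands. The module is installed in compiled form; this text tells all that it offers.
- The arm moves only by the tool step_arm, never from a script. Its argument "deltas" is a list of rows, each an object of numbers: "hand": the opening, from 0 (shut) to 1 (fully open); "tx", "ty", "tz": the shift along the tool's x, y, z in cm; "ax", "ay", "az": the turn, a rotation vector about the tool's x, y, z in rad. A call has 1 to 8 rows; each row shifts and turns the commanded pose from where the row before left it, along the tool's axes as they then stand; what a row does not reach is not made up. A row lasts 1/10 s, in which the tool goes at most 50 mm and 8.59 degrees, less where a joint would pass 70% of its speed; a pose out of reach is approached as far as the arm can. A call is refused whole if a number of a shift passes 5 or a number of a turn 0.15, either way. A call with a gripper value outside its range is refused whole. The fingers move at their own pace and stop on an object; "grip_force" is the grip in N (left out, the last holds). Time passes only in rows, so rows that do not move let the fingers close. It gives the time, the measured TCP pose, the force and the opening at its end, in the units of the state.
- ctrl.get_state(): the state, without advancing time (a new reading comes with each control period).
- ctrl.camera(name): name is "scene" or "side" or "wrist"; returns (picture, depth): 480x640x3 uint8, red, green, blue; 480x640 float32, m along the optical axis (not along the pixel's ray), 0 where there is no reading.
- ctrl.camera_model(name): a dict with "fx", "fy", "cx", "cy" (pixels), "distortion" ([k1, k2, p1, p2, k3] as OpenCV has them; the pictures are not rectified), "origin" and "rotation" of the camera in the world. Camera axes: x right, y up, looking along -z (the intrinsics and any distortion apply to the point x, -y, -z); pixel columns grow to the right and rows downward; lengths in m; the calibration is good to about 2 mm. A picture is of the moment at which its call begins: read the wrist's pose just before it. camera_model takes no time and is no camera call; for the wrist camera it gives the pose at the moment of the call.
- ctrl.close_job(): hands the job in, once; it reports no verdict.
Trained networks look in the newest picture that a camera, given by its name, has taken for a name from the list of things; names that differ only in an ending like _2 or _b are one class to them, and where a whole thing is asked for, a point or a joint stands for the part that bears it (a point fixed in the world has none). Each returns a list of dicts, best first, with "score" (0 to 1); they miss things now and then, are a little off and sometimes report something else, mostly with a low value. They report only what shows in the picture. A call takes as long as a camera call. They do not tell look-alikes from the thing itself.
- ctrl.masks_of(camera, thing): "mask" (480x640 bool, what is visible of it) and "pixel" ([column, row] in pixels, amid what is visible of it).
- ctrl.spot_point(camera, thing): "pixel" ([column, row] in pixels: a listed point, or the origin of a listed thing).
The state is a dict: "time": time; "q": joint angles; "joint_velocities": joint speeds; "effort": joint torques, N m; "tcp_pos": TCP position; "orientation": TCP orientation; "ft_force": force on the tool from outside, world axes, zero at the start; "torque": the same for the moment, N m; "width": finger opening in m.
Only numpy, scipy, OpenCV 4.12 (cv2) and the standard library are available. Lean on these libraries where they do the work, as an engineer would, in place of code of your own. Each camera call takes 0.05 s, during which the arm holds its last target. There are 200 camera calls.

## Working session

There is one attempt and no reset: what is moved stays moved. The work goes in short steps, Python scripts to look and compute and a tool call to move; the robot and the scene stay as the last step left them, time stands still between calls to the robot, and variables do not carry over. Pictures are saved under pics/ and viewed, about 8 in all and at most 12, crops included, and the job is handed in when it is done.

Besides the shell and the picture viewer there is one more tool, called after "Request:" by a JSON object that holds its "api" and its "payload", one argument or row to a line. step_arm: Moves the arm, as the interface text tells. Its arguments: {"type":"object","properties":{"deltas":{"type":"array"},"grip_force":{"type":"number"}},"required":["deltas"]}

```bash
mkdir -p pics; cat > h.py <<'E'
import numpy as np, cv2
from rig import ctrl
from scipy.spatial.transform import Rotation as R
def ray(m,px):
    K=np.array([[m['fx'],0,m['cx']],[0,m['fy'],m['cy']],[0,0,1.]])
    u=cv2.undistortPoints(np.array(px,float).reshape(-1,1,2),K,np.array(m['distortion'],float)).reshape(-1,2)
    return np.c_[u[:,0],-u[:,1],-np.ones(len(u))]
def world(m,px,d):
    return (ray(m,px)*np.array(d,float).reshape(-1,1))@np.array(m['rotation']).reshape(3,3).T+np.array(m['origin'])
def proj(m,P):
    c=(np.atleast_2d(P)-np.array(m['origin']))@np.array(m['rotation']).reshape(3,3)
    K=np.array([[m['fx'],0,m['cx']],[0,m['fy'],m['cy']],[0,0,1.]])
    c=c*[1,-1,-1]
    return cv2.projectPoints(c.reshape(-1,1,3),np.zeros(3),np.zeros(3),K,np.array(m['distortion'],float))[0].reshape(-1,2)
def shot(n,f=None):
    m=ctrl.camera_model(n); p,d=ctrl.camera(n)
    if f: cv2.imwrite('pics/'+f,p[:,:,::-1])
    return m,p,d
def maskpts(m,d,k):
    k=k&(d>0); r,c=np.nonzero(k); return world(m,np.c_[c,r],d[r,c])
def quat(q): return R.from_quat([q[1],q[2],q[3],q[0]])
E
python3 - <<'E'
from h import *
ims=[]
np.set_printoptions(precision=4,suppress=True)
for n in ['scene','side']:
    m,p,d=shot(n); ims.append(p)
    print(n,m['origin'],m['fx'],np.array(m['rotation']).tolist())
    for t in ['probe','hanger','centrifuge','spot','oil','specimen','slidebox']:
        for r in ctrl.masks_of(n,t)[:3]:
            P=maskpts(m,d,r['mask'])
            print(t,round(r['score'],2),np.round(r['pixel']),len(P),np.median(P,0) if len(P) else '',np.percentile(P,[3,97],0).ravel() if len(P) else '')
    for t in ['tip','clip','spot','hanger','probe']:
        for r in ctrl.spot_point(n,t)[:3]: print('pt',t,round(r['score'],2),np.round(r['pixel'],1))
cv2.imwrite('pics/a.png',np.hstack([cv2.resize(i,(400,300)) for i in ims])[:,:,::-1])
cv2.imwrite('pics/scene.png',ims[0][:,:,::-1]);cv2.imwrite('pics/side.png',ims[1][:,:,::-1])
print(ctrl.get_state())
E
```

```text
scene [ 0.9747 -0.2262  0.8056] 490.96152954397843 [0.8183983476146462, 0.260804951222153, 0.16243116348977818, 0.485614084605239]Traceback (most recent call last):
  File "<stdin>", line 9, in <module>
  File "h.py", line 20, in maskpts
    k=k&(d>0); r,c=np.nonzero(k); return world(m,np.c_[c,r],d[r,c])
                                         ~~~~~^^^^^^^^^^^^^^^^^^^^^
  File "h.py", line 9, in world
    return (ray(m,px)*np.array(d,float).reshape(-1,1))@np.array(m['rotation']).reshape(3,3).T+np.array(m['origin'])
                                                       ~~~~~~~~~~~~~~~~~~~~~~~~~~~~~~~^^^^^
ValueError: cannot reshape array of size 4 into shape (3,3)
```

Rotation is a quaternion.

```bash
sed -i "s/np.array(m\['rotation'\]).reshape(3,3)/quat(m['rotation']).as_matrix()/" h.py
cat > look.py <<'E'
from h import *
np.set_printoptions(precision=4,suppress=True)
for n in ['scene','side']:
    m,p,d=shot(n,n+'.png')
    np.savez(n+'.npz',p=p,d=d,o=m['origin'],r=m['rotation'],fx=m['fx'],fy=m['fy'],cx=m['cx'],cy=m['cy'],dist=m['distortion'])
    print(n,m['origin'],m['fx'],m['rotation'])
    for t in ['probe','hanger','centrifuge','spot','oil','specimen','slidebox']:
        for r in ctrl.masks_of(n,t)[:3]:
            P=maskpts(m,d,r['mask'])
            print(t,round(r['score'],2),np.round(r['pixel']),len(P),np.median(P,0) if len(P) else '',np.percentile(P,[3,97],0).ravel() if len(P) else '')
    for t in ['tip','clip','spot','hanger','probe']:
        for r in ctrl.spot_point(n,t)[:3]: print('pt',t,round(r['score'],2),np.round(r['pixel'],1))
print(ctrl.get_state())
E
python3 look.py
```

```text
scene [ 0.9747 -0.2262  0.8056] 490.96152954397843 [0.8184 0.2608 0.1624 0.4856]
probe 0.85 [200. 282.] 874 [ 0.5587 -0.2151  0.169 ] [ 0.4431 -0.2294  0.0023  0.5725 -0.2027  0.2   ]
probe 0.75 [122. 363.] 1565 [ 0.5447 -0.3985  0.0217] [ 0.5178 -0.4581  0.005   0.565  -0.3322  0.028 ]
probe 0.6 [191. 240.] 973 [ 0.3436 -0.2072  0.0214] [ 0.2943 -0.2507  0.0054  0.4003 -0.1592  0.0279]
hanger 0.62 [222. 324.] 3132 [ 0.5693 -0.2186  0.0188] [ 0.5169 -0.2641  0.0048  0.6008 -0.1675  0.1371]
hanger 0.54 [316. 240.] 422 [0.4964 0.0004 0.0456] [ 0.4818 -0.0115  0.0091  0.5047  0.0168  0.0748]
centrifuge 0.88 [472. 205.] 13216 [0.6148 0.2552 0.1182] [0.4789 0.1904 0.0193 0.688  0.3892 0.1503]
spot 0.49 [475. 166.] 177 [0.5419 0.3227 0.1243] [0.5261 0.3089 0.1187 0.5572 0.339  0.1282]
spot 0.39 [347. 308.] 851 [ 0.6509 -0.0165  0.058 ] [ 0.6257 -0.0336  0.0078  0.6652  0.0066  0.062 ]
oil 0.94 [318. 240.] 459 [0.4963 0.0009 0.0451] [ 0.4812 -0.0115  0.0038  0.5047  0.0171  0.0749]
specimen 0.68 [347. 310.] 807 [ 0.6512 -0.0164  0.0581] [ 0.626  -0.0334  0.0114  0.6653  0.0057  0.062 ]
slid
[... 1696 characters left out ...]
pot 0.64 [228.2 396.2]
pt spot 0.47 [405.1 290.9]
pt hanger 0.85 [333.  202.8]
pt hanger 0.39 [330.8 185.9]
pt probe 0.95 [330.4 185.6]
pt probe 0.88 [402.  195.2]
pt probe 0.65 [357.6 171.1]
{'time': 1.4, 'q': array([ 1.1158,  0.3332,  0.0399,  1.4654, -0.0134,  1.3433, -0.0585]), 'joint_velocities': array([-0.0001, -0.0011, -0.0003,  0.0003, -0.0011,  0.0001, -0.0016]), 'effort': array([  0.0006, -65.8308,   1.3635, -40.5817,   0.0167,   0.003 ,
         0.    ]), 'tcp_pos': array([ 0.2264, -0.6093,  0.2313]), 'orientation': array([-0.    ,  0.9842,  0.177 , -0.    ]), 'ft_force': array([-0.5426,  0.6293,  0.2828]), 'torque': array([ 0.0551,  0.0119, -0.0048]), 'width': 0.0852386247472634}
```

```bash
python3 - <<'E'
from h import *
np.set_printoptions(precision=4,suppress=True)
S={n:np.load(n+'.npz') for n in ['scene','side']}
a=S['scene']['p'];b=S['side']['p']
A=cv2.resize(a[190:410,60:280],(440,440),interpolation=cv2.INTER_CUBIC); B=cv2.resize(b[80:260,270:450],(360,360),interpolation=cv2.INTER_CUBIC)
im=np.zeros((590,800,3),np.uint8); im[:440,:440]=A; im[:360,440:]=B; im[440:590,:200]=cv2.resize(a,(200,150)); im[360:590,440:747]=cv2.resize(b,(307,230))
cv2.imwrite('pics/crop1.png',im[:,:,::-1])
for n,s in S.items():
    m=dict(origin=s['o'],rotation=s['r'],fx=s['fx'],fy=s['fy'],cx=s['cx'],cy=s['cy'],distortion=s['dist'])
    d=s['d']; r,c=np.nonzero(d>0); P=world(m,np.c_[c,r],d[r,c]); col=s['p'][r,c].astype(float)
    print(n,'table z',np.median(P[(abs(P[:,2])<.02)][:,2]))
    near=(abs(P[:,0]-.555)<.08)&(abs(P[:,1]+.215)<.08)
    org=near&(col[:,0]>150)&(col[:,2]<90)&(col[:,0]>col[:,1]*1.4)&(P[:,2]>.08)
    print('orange',org.sum(),np.percentile(P[org],[2,50,98],0))
    top=org&(P[:,2]>np.percentile(P[org][:,2],98)-.006)
    print('top',top.sum(),P[top].mean(0),cv2.minAreaRect((P[top][:,:2]*1000).astype(np.float32)))
    foot=near&(P[:,2]>.007)&(P[:,2]<.017)
    print('foot',foot.sum(),cv2.minAreaRect((P[foot][:,:2]*1000).astype(np.float32)))
    pl=near&(P[:,2]>.1)&~org
    Q=P[pl&(P[:,2]<.145)]; print('plate',len(Q),cv2.minAreaRect((Q[:,:2]*1000).astype(np.float32)))
    bas=(abs(P[:,0]-.542)<.12)&(abs(P[:,1]-.323)<.12)
    g=bas&(col[:,1]>col[:,0]*1.3)&(col[:,1]>col[:,2]*1.2)&(P[:,2]>.1)
    G=P[g]; print('green',len(G),G.mean(0),cv2.minAreaRect((G[:,:2]*1000).astype(np.float32)))
    L=P[bas&(np.linalg.norm(P-G.mean(0),axis=1)<.055)&(P[:,2]>.1)]
    for _ in range(4):
        c0=L.mean(0); nrm=np.linalg.svd(L-c0)[2][2]; nrm*=np.sign(nrm[2]); L=L[abs((L-c0)@nrm)<.004]
    print('lid n',nrm,np.degrees(np.arccos(nrm[2])),len(L),'spot off plane',(G.mean(0)-c0)@nrm)
E
```

```text
scene table z -7.619529735192199e-05Traceback (most recent call last):
  File "<stdin>", line 14, in <module>
    return _quantile_unchecked(
        a, q, axis, out, overwrite_input, method, keepdims, weights)
    return _ureduce(a,
                    func=_quantile_ureduce_func,
    ...<5 lines>...
                    overwrite_input=overwrite_input,
                    method=method)
    r = func(a, **kwargs)
    result = _quantile(arr,
                       quantiles=q,
    ...<2 lines>...
                       out=out,
                       weights=wgt)
    slices_having_nans = np.isnan(arr[-1, ...])
                                  ~~~^^^^^^^^^
IndexError: index -1 is out of bounds for axis 0 with size 0
```

View pics/crop1.png

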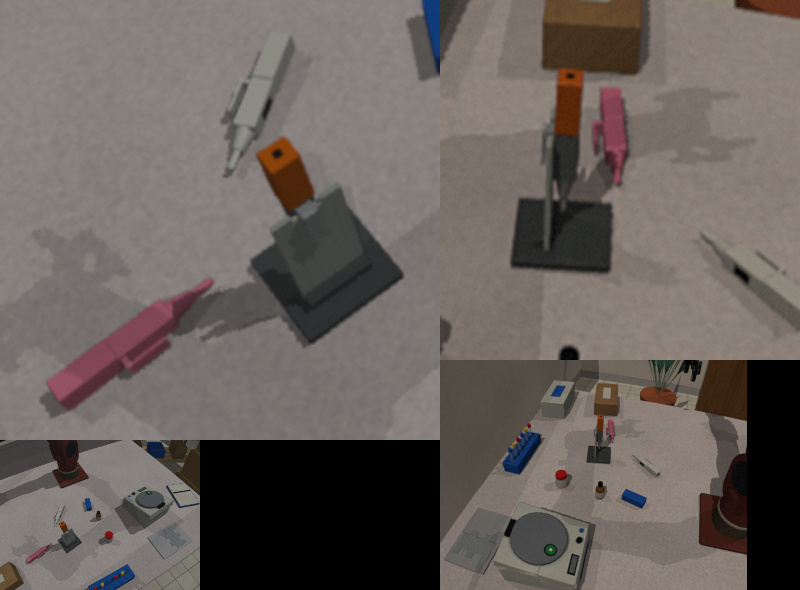

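View pics/scene.png

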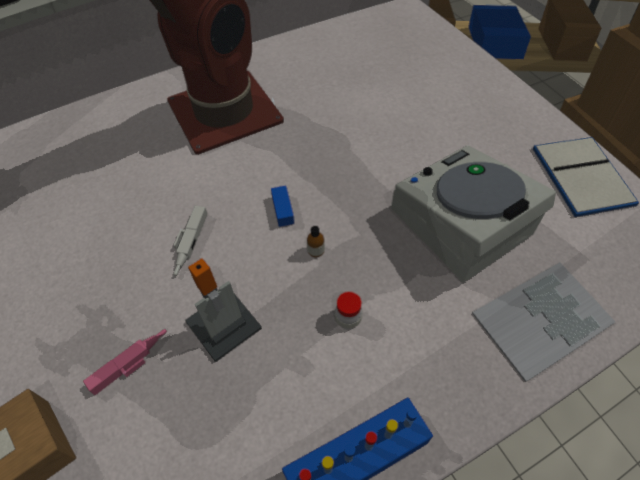

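The orange probe hangs on the hanger at scene (203,278) and side (334,142). The pink one at scene (122,363) and the white one at (190,240) lie flat on the bench and aren't meant. The crop confirms an orange head with its clip on the plate. The green spot is at scene (476,170).

```bash
cat > meas.py <<'E'
from h import *
np.set_printoptions(precision=4,suppress=True)
for n in ['scene','side']:
    s=np.load(n+'.npz')
    m=dict(origin=s['o'],rotation=s['r'],fx=s['fx'],fy=s['fy'],cx=s['cx'],cy=s['cy'],distortion=s['dist'])
    d=s['d']; r,c=np.nonzero(d>0); P=world(m,np.c_[c,r],d[r,c]); h=cv2.cvtColor(s['p'],cv2.COLOR_RGB2HSV)[r,c].astype(int)
    near=(abs(P[:,0]-.555)<.07)&(abs(P[:,1]+.215)<.07)
    org=near&(h[:,0]<20)&(h[:,1]>150)&(P[:,2]>.08)
    print(n,'orange',org.sum(),np.percentile(P[org],[2,50,98],0).ravel())
    z=np.percentile(P[org][:,2],98)
    T=P[near&(P[:,2]>z-.004)]
    R_=lambda Q:cv2.minAreaRect((Q[:,:2]*1000).astype(np.float32))
    print('top',len(T),T.mean(0),R_(T))
    print('foot',R_(P[near&(P[:,2]>.008)&(P[:,2]<.016)]))
    Q=P[near&~org&(P[:,2]>.112)&(P[:,2]<.146)]; print('plate',len(Q),R_(Q),np.percentile(Q,[2,98],0).ravel())
    Q=P[near&~org&(P[:,2]>.03)&(P[:,2]<.12)]; 
    for _ in range(5):
        q0=np.median(Q,0); nn=np.linalg.svd(Q-q0,full_matrices=False)[2][2]; Q=Q[abs((Q-q0)@nn)<max(.003,np.std((Q-q0)@nn))]
    print('plate plane n',nn,len(Q),q0)
    bas=(abs(P[:,0]-.542)<.12)&(abs(P[:,1]-.323)<.12)
    G=P[bas&(h[:,0]>40)&(h[:,0]<85)&(h[:,1]>110)&(P[:,2]>.1)]
    print('green',len(G),G.mean(0),R_(G))
    L=P[bas&(np.linalg.norm(P-G.mean(0),axis=1)<.07)&(P[:,2]>.1)]
    for _ in range(5):
        c0=L.mean(0); nrm=np.linalg.svd(L-c0,full_matrices=False)[2][2]; nrm*=np.sign(nrm[2]); L=L[abs((L-c0)@nrm)<.004]
    print('lid n',nrm,np.degrees(np.arccos(nrm[2])),np.degrees(np.arctan2(nrm[1],nrm[0])),len(L),'spot off',(G.mean(0)-c0)@nrm)
E
python3 meas.py
```

```text
scene orange 560 [ 0.5396 -0.2287  0.1451  0.558  -0.2161  0.1867  0.5627 -0.2036  0.2003]
top 233 [ 0.5494 -0.2163  0.1985] ((548.2667846679688, -216.17135620117188), (24.90638542175293, 25.13567543029785), 11.223416328430176)
foot ((549.676513671875, -215.736083984375), (100.6846694946289, 100.35646057128906), 11.09367561340332)
plate 550 ((558.1050415039062, -212.8037872314453), (63.26715087890625, 30.95899200439453), 89.89539337158203) [ 0.5557 -0.243   0.1137  0.573  -0.1827  0.1424]
plate plane n [0.975  0.2222 0.0003] 930 [ 0.5659 -0.2137  0.0743]
green 99 [0.5437 0.3229 0.125 ] ((542.306640625, 323.6498718261719), (27.802154541015625, 26.52182960510254), 51.627803802490234)
lid n [-0.2583 -0.0268  0.9657] 15.048822162152016 -174.07297104203036 1582 spot off 0.0016034060459250475
side orange 374 [ 0.5355 -0.2255  0.1419  0.5456 -0.2054  0.1786  0.5559 -0.2005  0.2   ]
top 103 [ 0.5466 -0.2136  0.1983] ((547.1023559570312, -214.96029663085938), (23.660890579223633, 28.957727432250977), 13.820006370544434)
foot ((547.7828979492188, -216.04620361328125), (100.08195495605469, 103.80945587158203), 11.70112419128418)
plate 287 ((554.6544799804688, -216.12924194335938), (34.63676834106445, 65.94351196289062), 22.981342315673828) [ 0.5346 -0.2376  0.1125  0.5691 -0.1806  0.1418]
plate plane n [ 0.991  -0.1342  0.0007] 148 [ 0.555  -0.1863  0.0836]
green 386 [0.5452 0.3235 0.124 ] ((594.5787963867188, 313.7977294921875), (43.12329864501953, 136.0433807373047), 85.4000244140625)
lid n [-0.2777  0.0009  0.9607] 16.12297389601004 179.808948993871 4182 spot off 0.0021583758699851565
```

Request:
{"api": "step_arm", "payload": {
  "deltas": [
    {"hand":1,"tz":-3,"az":0.15},
    {"tx":3,"ty":-2.4},
    {"tx":3,"ty":-2.4},
    {"tx":3,"ty":-2.4},
    {"tx":3,"ty":-2.4},
    {"tx":3,"ty":-2.4},
    {"tx":3,"ty":-2.4},
    {"tx":3,"ty":-2.4}
  ],
  "grip_force": 40
}}

```text
validation failed for argument at $.de...
```

```bash
cat > go.py <<'E'
import sys
from h import *
np.set_printoptions(precision=4,suppress=True)
# args: x y z [yaw deg of tool x, tilt-dir via nx ny nz of up axis]
def plan(target,up=(0,0,1),yaw=None):
    s=ctrl.get_state(); Rt=quat(s['orientation']); t=np.array(s['tcp_pos'])
    print('t',s['time'],'tcp',t,'F',s['ft_force'],'w',s['width'],'q',s['q'])
    x=Rt.as_matrix()[:,0]; print('tool x yaw',np.degrees(np.arctan2(x[1],x[0])),'z',Rt.as_matrix()[:,2])
    print('shift now cm',Rt.inv().apply(np.array(target)-t)*100)
    z=-np.array(up)/np.linalg.norm(up)
    xd=x if yaw is None else np.array([np.cos(np.radians(yaw)),np.sin(np.radians(yaw)),0])
    xd=xd-z*(xd@z); xd/=np.linalg.norm(xd); G=np.c_[xd,np.cross(z,xd),z]
    print('turn',(Rt.inv()*R.from_matrix(G)).as_rotvec())
if __name__=='__main__': 
    a=list(map(float,sys.argv[1:])); plan(a[:3],a[4:7] if len(a)>4 else (0,0,1),a[3] if len(a)>3 else None)
E
python3 go.py 0.5485 -0.2155 0.26 11.7
```

```text
t 1.4 tcp [ 0.2264 -0.6093  0.2313] F [-0.5426  0.6293  0.2828] w 0.0852386247472634 q [ 1.1158  0.3332  0.0399  1.4654 -0.0134  1.3433 -0.0585]
tool x yaw 20.384921953444515 z [-0.      0.0001 -1.    ]
shift now cm [ 43.9077 -25.6911  -2.8685]
turn [-0.0001  0.      0.1516]
```

Request:
{"api": "step_arm", "payload": {
  "deltas": [
    {"hand":1,"tx":0,"ty":0,"tz":-3,"ax":0,"ay":0,"az":0.15},
    {"hand":1,"tx":3,"ty":-2.4,"tz":0,"ax":0,"ay":0,"az":0},
    {"hand":1,"tx":3,"ty":-2.4,"tz":0,"ax":0,"ay":0,"az":0},
    {"hand":1,"tx":3,"ty":-2.4,"tz":0,"ax":0,"ay":0,"az":0},
    {"hand":1,"tx":3,"ty":-2.4,"tz":0,"ax":0,"ay":0,"az":0},
    {"hand":1,"tx":3,"ty":-2.4,"tz":0,"ax":0,"ay":0,"az":0},
    {"hand":1,"tx":3,"ty":-2.4,"tz":0,"ax":0,"ay":0,"az":0},
    {"hand":1,"tx":3,"ty":-2.4,"tz":0,"ax":0,"ay":0,"az":0}
  ],
  "grip_force": 40
}}

```text
time: 2.2
tcp_pos: [0.3985, -0.4006, 0.2615]
orientation: [0.0, 0.995, 0.103, 0.0]
ft_force: [0.2, -0.7, -0.3]
width: 0.0854
```

```bash
python3 go.py 0.5485 -0.2155 0.26 11.7
```

```text
t 2.2 tcp [ 0.3985 -0.4006  0.2615] F [ 0.2415 -0.7164 -0.2964] w 0.08535404438030852 q [ 0.8019  0.1518 -0.1041  1.6273  0.0161  1.3629 -0.6693]
tool x yaw 11.789136777215631 z [ 0.0003 -0.0003 -1.    ]
shift now cm [ 18.4661 -15.0543   0.1533]
turn [ 0.0004 -0.0002  0.0016]
```

Request:
{"api": "step_arm", "payload": {
  "deltas": [
    {"hand":1,"tx":3,"ty":-2.4,"tz":0,"ax":0,"ay":0,"az":0},
    {"hand":1,"tx":3,"ty":-2.4,"tz":0,"ax":0,"ay":0,"az":0},
    {"hand":1,"tx":3,"ty":-2.4,"tz":0,"ax":0,"ay":0,"az":0},
    {"hand":1,"tx":3,"ty":-2.4,"tz":0,"ax":0,"ay":0,"az":0},
    {"hand":1,"tx":3,"ty":-2.4,"tz":0,"ax":0,"ay":0,"az":0},
    {"hand":1,"tx":0,"ty":0,"tz":0,"ax":0,"ay":0,"az":0},
    {"hand":1,"tx":0,"ty":0,"tz":0,"ax":0,"ay":0,"az":0}
  ]
}}

```text
time: 2.9
tcp_pos: [0.5204, -0.253, 0.2613]
orientation: [-0.0, 0.995, 0.104, -0.0]
ft_force: [-1.1, -1.0, 0.6]
width: 0.0858
```

```bash
python3 go.py 0.5485 -0.2155 0.26 11.7; python3 - <<'E'
from h import *
np.set_printoptions(precision=4,suppress=True)
m,p,d=shot('wrist','w1.png')
h=cv2.cvtColor(p,cv2.COLOR_RGB2HSV)
k=(h[...,0]<20)&(h[...,1]>150)&(d>0)
P=maskpts(m,d,k); near=(abs(P[:,0]-.55)<.05)&(abs(P[:,1]+.2155)<.05); P=P[near]
print(len(P))
if len(P):
    T=P[P[:,2]>np.percentile(P[:,2],95)-.004]; print(T.mean(0),cv2.minAreaRect((T[:,:2]*1000).astype(np.float32)))
E
```

```text
t 2.9 tcp [ 0.5204 -0.253   0.2613] F [-1.1245 -0.9892  0.5895] w 0.08582055915412172 q [ 0.5836  0.1879 -0.2399  1.5891  0.0453  1.3701 -1.024 ]
tool x yaw 11.916296155540824 z [-0.0001  0.0001 -1.    ]
shift now cm [ 3.5207 -3.0849  0.1263]
turn [-0.0001  0.0001  0.0038]
3321
[ 0.5484 -0.2156  0.2035] ((536.4426879882812, -209.7957763671875), (32.01165008544922, 60.97284698486328), 63.0411376953125)
```

View pics/w1.png

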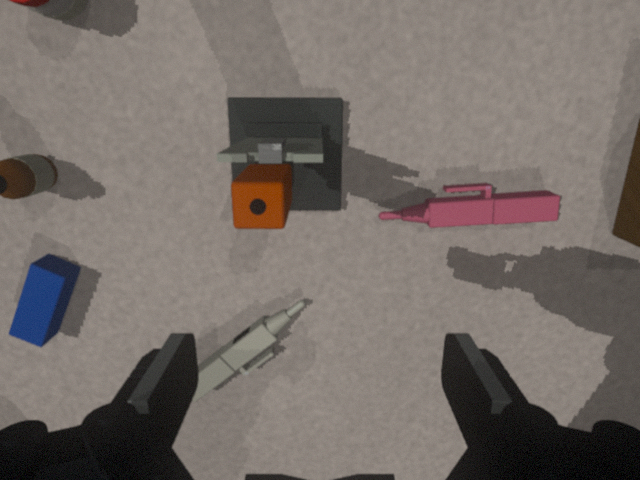

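The wrist view shows the orange head at (260,200), square to the jaws, with the clip on the plate. The pink and white look-alikes lie clear of it. The wrist depth gives the head at (0.5484, -0.2156), which agrees with the other cameras.

Request:
{"api": "step_arm", "payload": {
  "deltas": [
    {"hand":1,"tx":2,"ty":-1.8,"tz":0,"ax":0,"ay":0,"az":0},
    {"hand":1,"tx":1.5,"ty":-1.3,"tz":0,"ax":0,"ay":0,"az":0},
    {"hand":1,"tx":0,"ty":0,"tz":2,"ax":0,"ay":0,"az":0},
    {"hand":1,"tx":0,"ty":0,"tz":2.5,"ax":0,"ay":0,"az":0},
    {"hand":1,"tx":0,"ty":0,"tz":2.5,"ax":0,"ay":0,"az":0},
    {"hand":1,"tx":0,"ty":0,"tz":2.5,"ax":0,"ay":0,"az":0},
    {"hand":1,"tx":0,"ty":0,"tz":1,"ax":0,"ay":0,"az":0},
    {"hand":1,"tx":0,"ty":0,"tz":0,"ax":0,"ay":0,"az":0}
  ]
}}

```text
time: 3.75
tcp_pos: [0.5465, -0.2172, 0.1551]
orientation: [-0.0, 0.995, 0.102, -0.001]
ft_force: [-0.5, 0.0, 0.4]
width: 0.0858
```

```bash
python3 go.py 0.5485 -0.2155 0.155 11.7
```

```text
t 3.75 tcp [ 0.5465 -0.2172  0.1551] F [-0.532   0.0239  0.4488] w 0.08575585527248383 q [ 0.5276  0.2778 -0.2666  1.7033  0.0786  1.1736 -1.1268]
tool x yaw 11.684939524567868 z [-0.0025  0.0006 -1.    ]
shift now cm [ 0.2264 -0.1316  0.0126]
turn [-0.0011  0.0024 -0.0003]
```

Request:
{"api": "step_arm", "payload": {
  "deltas": [
    {"hand":1,"tx":0.2,"ty":-0.1,"tz":0,"ax":0,"ay":0,"az":0},
    {"hand":1,"tx":0,"ty":0,"tz":0,"ax":0,"ay":0,"az":0},
    {"hand":0,"tx":0,"ty":0,"tz":0,"ax":0,"ay":0,"az":0},
    {"hand":0,"tx":0,"ty":0,"tz":0,"ax":0,"ay":0,"az":0},
    {"hand":0,"tx":0,"ty":0,"tz":0,"ax":0,"ay":0,"az":0},
    {"hand":0,"tx":0,"ty":0,"tz":0,"ax":0,"ay":0,"az":0},
    {"hand":0,"tx":0,"ty":0,"tz":0,"ax":0,"ay":0,"az":0},
    {"hand":0,"tx":0,"ty":0,"tz":0,"ax":0,"ay":0,"az":0}
  ],
  "grip_force": 40
}}

```text
time: 4.55
tcp_pos: [0.5497, -0.2149, 0.1565]
orientation: [0.0, 0.995, 0.103, 0.0]
ft_force: [-0.6, 0.1, 2.8]
width: 0.0258
```

```bash
python3 go.py 0.5485 -0.2155 0.155 11.7
```

```text
t 4.55 tcp [ 0.5497 -0.2149  0.1565] F [-0.5532  0.0552  2.8403] w 0.02577287373931689 q [ 0.5237  0.2789 -0.2686  1.699   0.0793  1.1742 -1.1307]
tool x yaw 11.789429974721997 z [ 0.0002 -0.0001 -1.    ]
shift now cm [-0.13    0.0321  0.1542]
turn [ 0.0001 -0.0002  0.0016]
```

Request:
{"api": "step_arm", "payload": {
  "deltas": [
    {"hand":0,"tx":0,"ty":0,"tz":-0.5,"ax":0,"ay":0,"az":0},
    {"hand":0,"tx":0,"ty":0,"tz":-1,"ax":0,"ay":0,"az":0},
    {"hand":0,"tx":0,"ty":0,"tz":-1.5,"ax":0,"ay":0,"az":0},
    {"hand":0,"tx":0,"ty":0,"tz":-2,"ax":0,"ay":0,"az":0},
    {"hand":0,"tx":0,"ty":0,"tz":-2,"ax":0,"ay":0,"az":0},
    {"hand":0,"tx":0,"ty":0,"tz":-2,"ax":0,"ay":0,"az":0},
    {"hand":0,"tx":0,"ty":0,"tz":-2,"ax":0,"ay":0,"az":0},
    {"hand":0,"tx":0,"ty":0,"tz":-2,"ax":0,"ay":0,"az":0}
  ],
  "grip_force": 50
}}

```text
time: 5.35
tcp_pos: [0.5497, -0.2149, 0.2887]
orientation: [0.0, 0.995, 0.103, 0.001]
ft_force: [0.6, -0.3, -1.6]
width: 0.0255
```

Request:
{"api": "step_arm", "payload": {
  "deltas": [
    {"hand":0,"tx":0,"ty":0,"tz":-1,"ax":0,"ay":0,"az":0},
    {"hand":0,"tx":0,"ty":0,"tz":0,"ax":0,"ay":0,"az":0},
    {"hand":0,"tx":0,"ty":0,"tz":0,"ax":0,"ay":0,"az":0},
    {"hand":0,"tx":0,"ty":0,"tz":0,"ax":0,"ay":0,"az":0}
  ]
}}

```text
time: 5.75
tcp_pos: [0.5492, -0.2148, 0.2952]
orientation: [-0.0, 0.995, 0.103, -0.001]
ft_force: [0.4, 0.7, -1.3]
width: 0.0254
```

```bash
cat > probe.py <<'E'
from h import *
import sys
np.set_printoptions(precision=4,suppress=True)
s=ctrl.get_state(); Rt=quat(s['orientation']); t=np.array(s['tcp_pos'])
ims=[]
print('time',s['time'],'tcp',t,'F',s['ft_force'])
ax=-Rt.as_matrix()[:,2]
for n in ['scene','side']:
    m,p,d=shot(n); h=cv2.cvtColor(p,cv2.COLOR_RGB2HSV)
    for r in ctrl.spot_point(n,'tip')[:3]:
        px=r['pixel']; # ray point nearest tool axis
        o=np.array(m['origin']); v=world(m,[px],[1])[0]-o; v/=np.linalg.norm(v)
        A=np.c_[v,-ax]; u=np.linalg.lstsq(A,t-o,rcond=None)[0]; Q=o+v*u[0]
        print(n,'tip',round(r['score'],2),px,'on ray nearest axis',Q,'in tool cm',Rt.inv().apply(Q-t)*100)
    guess=t-ax*float(sys.argv[1]); px=proj(m,guess)[0]; print('predicted tip px',px)
    x,y=(np.round(px).astype(int)-[100,140]).clip(0,[440,280]); ims.append(cv2.resize(p[y:y+200,x:x+200],(400,400),interpolation=cv2.INTER_CUBIC)); print('crop origin',x,y)
cv2.imwrite('pics/'+sys.argv[2],np.hstack(ims)[:,:,::-1])
E
python3 probe.py 0.117 p1.png
```

```text
time 5.75 tcp [ 0.5492 -0.2148  0.2952] F [ 0.3809  0.7283 -1.2923]
scene tip 0.58 [202.7, 275.5] on ray nearest axis [ 0.549  -0.2153  0.1741] in tool cm [-0.0141  0.06   12.1116]
scene tip 0.54 [162.3, 327.5] on ray nearest axis [ 0.566  -0.3039  0.112 ] in tool cm [-0.1481  9.0894 18.3121]
scene tip 0.47 [174.9, 276.1] on ray nearest axis [ 0.5514 -0.252   0.205 ] in tool cm [-0.5359  3.701   9.0099]
predicted tip px [202.4954 273.9319]
crop origin 102 134
side tip 0.59 [334.0, 126.4] on ray nearest axis [ 0.5475 -0.215   0.1806] in tool cm [-0.1524  0.0038 11.4618]
side tip 0.56 [397.9, 195.0] on ray nearest axis [ 0.4122 -0.2248  0.0387] in tool cm [-13.5731  -1.795   25.6694]
side tip 0.55 [356.9, 174.5] on ray nearest axis [ 0.4985 -0.2235  0.0713] in tool cm [-5.1022 -0.1627 22.3932]
predicted tip px [333.133 127.438]
crop origin 233 0
```

View pics/p1.png

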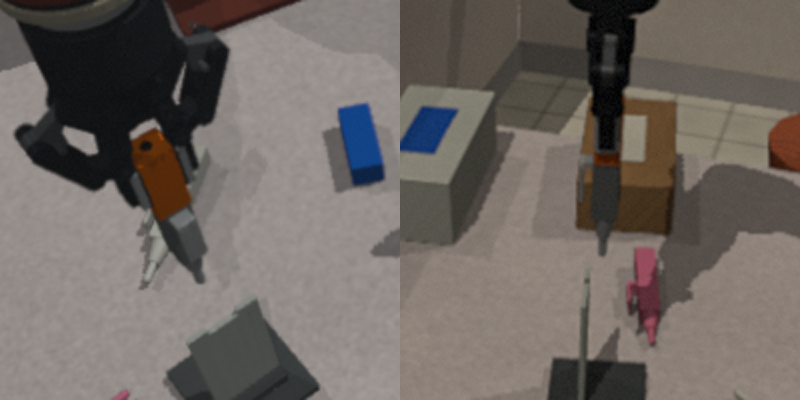

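The probe hangs on the tool axis with its tip about 117 mm past the TCP, at crop (200,277) in scene and (603,250) in side. It's clear of the plate. Next I carry it over to the centrifuge.

Request:
{"api": "step_arm", "payload": {
  "deltas": [
    {"hand":0,"tx":0.2,"ty":-2,"tz":0,"ax":0,"ay":0,"az":0},
    {"hand":0,"tx":0.5,"ty":-3.5,"tz":0,"ax":0,"ay":0,"az":0},
    {"hand":0,"tx":0.5,"ty":-3.5,"tz":0,"ax":0,"ay":0,"az":0},
    {"hand":0,"tx":0.5,"ty":-3.5,"tz":0,"ax":0,"ay":0,"az":0},
    {"hand":0,"tx":0.5,"ty":-3.5,"tz":0,"ax":0,"ay":0,"az":0},
    {"hand":0,"tx":0.5,"ty":-3.5,"tz":0,"ax":0,"ay":0,"az":0},
    {"hand":0,"tx":0.5,"ty":-3.5,"tz":0,"ax":0,"ay":0,"az":0},
    {"hand":0,"tx":0.5,"ty":-3.5,"tz":0,"ax":0,"ay":0,"az":0}
  ]
}}

```text
time: 6.75
tcp_pos: [0.5314, 0.0534, 0.2962]
orientation: [0.0, 0.995, 0.103, -0.0]
ft_force: [0.8, -0.0, -0.2]
width: 0.0255
```

Request:
{"api": "step_arm", "payload": {
  "deltas": [
    {"hand":0,"tx":0.5,"ty":-3.5,"tz":0,"ax":0,"ay":0,"az":0},
    {"hand":0,"tx":0.5,"ty":-3.5,"tz":0,"ax":0,"ay":0,"az":0},
    {"hand":0,"tx":0.5,"ty":-3.5,"tz":0,"ax":0,"ay":0,"az":0},
    {"hand":0,"tx":0.5,"ty":-3.5,"tz":0,"ax":0,"ay":0,"az":0},
    {"hand":0,"tx":0.5,"ty":-3.5,"tz":0,"ax":0,"ay":0,"az":0},
    {"hand":0,"tx":0.5,"ty":-3.5,"tz":0,"ax":0,"ay":0,"az":0},
    {"hand":0,"tx":0,"ty":0,"tz":0,"ax":0,"ay":0,"az":0},
    {"hand":0,"tx":0,"ty":0,"tz":0,"ax":0,"ay":0,"az":0}
  ]
}}

```text
time: 7.55
tcp_pos: [0.5178, 0.2644, 0.2959]
orientation: [0.0, 0.995, 0.104, -0.0]
ft_force: [-0.4, -1.2, -2.5]
width: 0.0253
```

```bash
python3 go.py 0.504 0.321 0.29 11.8 -0.2585 -0.0135 0.966
python3 - <<'E'
from h import *
np.set_printoptions(precision=4,suppress=True)
# spot and centrifuge yaw: networks + depth rechecked in all views
for n in ['scene','side','wrist']:
    m,p,d=shot(n)
    for r in ctrl.spot_point(n,'spot')[:2]: 
        px=np.array(r['pixel']); i,j=np.round(px).astype(int); D=d[max(j-3,0):j+4,max(i-3,0):i+4]; D=D[D>0]
        print(n,round(r['score'],2),px,world(m,[px],[np.median(D)])[0] if len(D) else '')
s=np.load('scene.npz')
for n in ['scene','side']:
    s=np.load(n+'.npz'); m=dict(origin=s['o'],rotation=s['r'],fx=s['fx'],fy=s['fy'],cx=s['cx'],cy=s['cy'],distortion=s['dist'])
    d=s['d']; r,c=np.nonzero(d>0); P=world(m,np.c_[c,r],d[r,c]); P=P[(P[:,2]>.075)&(P[:,0]>.42)&(P[:,0]<.74)&(P[:,1]>.15)&(P[:,1]<.46)]
    print('centrifuge rect',cv2.minAreaRect((P[:,:2]*1000).astype(np.float32)))
E
```

```text
t 7.55 tcp [0.5178 0.2644 0.2959] F [-0.4004 -1.179  -2.4654] w 0.025311130607966057 q [-0.0232  0.2225 -0.622   1.5103  0.1295  1.4511 -2.0122]
tool x yaw 11.901118725176284 z [-0.0008 -0.0001 -1.    ]
shift now cm [-0.1821 -5.8239  0.592 ]
turn [-0.0411  0.2594 -0.0035]
scene 0.46 [474.6 168.6] [0.5416 0.3221 0.1249]
scene 0.25 [346.3 319. ] [ 0.6579 -0.0244  0.0346]
side 0.75 [232.3 395.4] [0.5394 0.322  0.1231]
wrist 0.9 [241.4 166. ] [0.5454 0.3252 0.1234]
centrifuge rect ((575.8873901367188, 296.282470703125), (227.01907348632812, 202.4545440673828), 5.966803550720215)
centrifuge rect ((573.8903198242188, 297.1184387207031), (224.09373474121094, 201.9059295654297), 5.750002384185791)
```

Request:
{"api": "step_arm", "payload": {
  "deltas": [
    {"hand":0,"tx":0,"ty":-2.5,"tz":0,"ax":0,"ay":0,"az":0},
    {"hand":0,"tx":0,"ty":-2.5,"tz":0,"ax":0,"ay":0,"az":0},
    {"hand":0,"tx":0,"ty":0,"tz":0,"ax":-0.009,"ay":0.088,"az":0},
    {"hand":0,"tx":0,"ty":0,"tz":0,"ax":-0.009,"ay":0.088,"az":0},
    {"hand":0,"tx":0,"ty":0,"tz":0,"ax":-0.009,"ay":0.086,"az":0},
    {"hand":0,"tx":0,"ty":0,"tz":0,"ax":0,"ay":0,"az":0},
    {"hand":0,"tx":0,"ty":0,"tz":0,"ax":0,"ay":0,"az":0},
    {"hand":0,"tx":0,"ty":0,"tz":0,"ax":0,"ay":0,"az":0}
  ]
}}

```text
time: 8.65
tcp_pos: [0.5088, 0.3121, 0.2965]
orientation: [-0.0, 0.986, 0.101, 0.131]
ft_force: [-0.3, -0.3, -0.5]
width: 0.0252
```

```bash
python3 go.py 0.5042 0.3191 0.2658 11.8 -0.2574 -0.0266 0.966
```

```text
t 8.65 tcp [0.5088 0.3121 0.2965] F [-0.3338 -0.2971 -0.4694] w 0.025207142174131426 q [-0.0836  0.0738 -0.6598  1.6817  0.2144  1.1959 -2.1621]
tool x yaw 11.898036083052826 z [ 0.2575  0.0265 -0.9659]
shift now cm [-1.0858 -0.8614  2.8659]
turn [ 0.0001 -0.0001 -0.0054]
```

Orientation is right. I'll shift to the standoff, 30 mm off the spot, and check the tip against it.

Request:
{"api": "step_arm", "payload": {
  "deltas": [
    {"hand":0,"tx":-1.1,"ty":-0.85,"tz":1,"ax":0,"ay":0,"az":0},
    {"hand":0,"tx":0,"ty":0,"tz":1.85,"ax":0,"ay":0,"az":0},
    {"hand":0,"tx":0,"ty":0,"tz":0,"ax":0,"ay":0,"az":0},
    {"hand":0,"tx":0,"ty":0,"tz":0,"ax":0,"ay":0,"az":0}
  ]
}}

```text
time: 9.05
tcp_pos: [0.5029, 0.3196, 0.265]
orientation: [0.0, 0.986, 0.102, 0.13]
ft_force: [-0.4, 0.3, -0.8]
width: 0.0257
```

```bash
python3 go.py 0.5042 0.3191 0.2658 11.8 -0.2574 -0.0266 0.966; python3 probe.py 0.117 p2.png
```

```text
t 9.05 tcp [0.5029 0.3196 0.265 ] F [-0.3553  0.3147 -0.7647] w 0.025655512507939057 q [-0.098   0.0903 -0.6692  1.7314  0.2362  1.1401 -2.2019]
tool x yaw 11.994918296143364 z [ 0.257   0.0265 -0.9661]
shift now cm [ 0.134  0.081 -0.047]
turn [ 0.      0.0005 -0.0038]
time 9.05 tcp [0.5029 0.3196 0.265 ] F [-0.3553  0.3147 -0.7647]
scene tip 0.6 [472.0, 154.1] on ray nearest axis [0.5283 0.3182 0.1539] in tool cm [-0.481   0.3608 11.3852]
scene tip 0.6 [173.6, 274.8] on ray nearest axis [ 0.5568 -0.2525  0.217 ] in tool cm [-7.6295 56.9814  4.5091]
predicted tip px [475.2339 155.55  ]
crop origin 375 16
side tip 0.61 [237.2, 384.4] on ray nearest axis [0.529  0.3224 0.1575] in tool cm [-0.2344 -0.0355 11.062 ]
side tip 0.5 [397.1, 194.3] on ray nearest axis [0.3729 0.3217 0.5047] in tool cm [ -6.0822  -2.1795 -26.4917]
predicted tip px [234.5833 386.0135]
crop origin 135 246
```

View pics/p2.png

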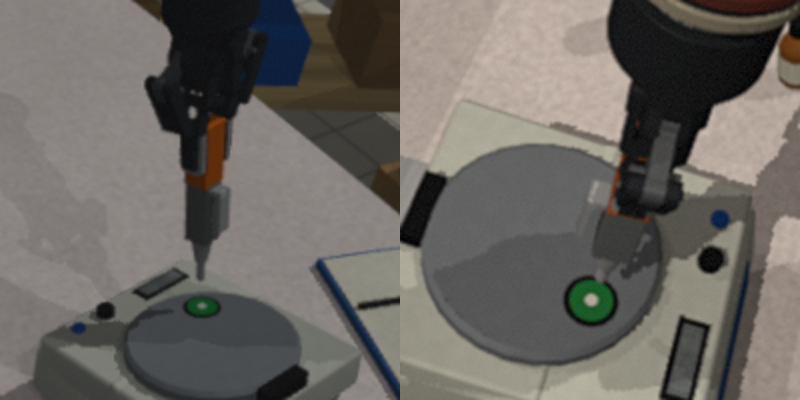

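The tip is at scene (475.5,155) and side (235.5,386), within 1 px of prediction. The spot's white dot is at scene (476,169) and side (230.5,395.5).

```bash
python3 - <<'E'
from h import *
np.set_printoptions(precision=4,suppress=True)
S=[]
for n,tp,sp in [('scene',(475.5,155),(476,169)),('side',(235.5,386),(230.5,395.5))]:
    m=ctrl.camera_model(n); o=np.array(m['origin'])
    S.append((o,[ (lambda v:v/np.linalg.norm(v))(world(m,[p],[1])[0]-o) for p in (tp,sp)]))
def tri(i):
    A=sum(np.eye(3)-np.outer(v[i],v[i]) for o,v in S); b=sum((np.eye(3)-np.outer(v[i],v[i]))@o for o,v in S); return np.linalg.solve(A,b)
t,s=tri(0),tri(1); print('tip',t,'spot',s)
st=ctrl.get_state(); Rt=quat(st['orientation']); print('spot-tip tool cm',Rt.inv().apply(s-t)*100,'spot in tool',Rt.inv().apply(s-st['tcp_pos'])*100,'tip in tool',Rt.inv().apply(t-st['tcp_pos'])*100)
E
```

```text
tip [0.5321 0.3231 0.1527] spot [0.5422 0.3239 0.124 ]
spot-tip tool cm [0.2233 0.0497 3.0406] spot in tool [ 0.0414  0.0041 14.773 ] tip in tool [-0.1819 -0.0456 11.7323]
```

Request:
{"api": "step_arm", "payload": {
  "deltas": [
    {"hand":0,"tx":0.13,"ty":0.03,"tz":0.5,"ax":0,"ay":0,"az":0},
    {"hand":0,"tx":0,"ty":0,"tz":0.7,"ax":0,"ay":0,"az":0},
    {"hand":0,"tx":0,"ty":0,"tz":0.7,"ax":0,"ay":0,"az":0},
    {"hand":0,"tx":0,"ty":0,"tz":0.6,"ax":0,"ay":0,"az":0},
    {"hand":0,"tx":0,"ty":0,"tz":0,"ax":0,"ay":0,"az":0},
    {"hand":0,"tx":0,"ty":0,"tz":0,"ax":0,"ay":0,"az":0},
    {"hand":0,"tx":0,"ty":0,"tz":0,"ax":0,"ay":0,"az":0}
  ]
}}

```text
time: 9.95
tcp_pos: [0.511, 0.3204, 0.2422]
orientation: [-0.0, 0.986, 0.102, 0.131]
ft_force: [-0.5, 1.0, -0.4]
width: 0.0259
```

```bash
cat > f.py <<'E'
from h import *
np.set_printoptions(precision=4,suppress=True)
F=[]
for _ in range(6):
    s=ctrl.get_state(); F.append(quat(s['orientation']).inv().apply(s['ft_force'])); ctrl.camera('side')
print('F tool mean',np.mean(F,0),'std',np.std(F,0)); s=ctrl.get_state()
print('spot in tool cm',quat(s['orientation']).inv().apply(np.array([.5422,.3236,.124])-s['tcp_pos'])*100,s['time'])
E
python3 f.py
```

```text
F tool mean [-0.3934 -0.1573  0.9762] std [0.6272 0.5475 0.6688]
spot in tool cm [-0.0522 -0.0159 12.2228] 10.25
```

Request:
{"api": "step_arm", "payload": {
  "deltas": [
    {"hand":0,"tx":-0.05,"ty":0,"tz":0.2,"ax":0,"ay":0,"az":0},
    {"hand":0,"tx":0,"ty":0,"tz":0.2,"ax":0,"ay":0,"az":0},
    {"hand":0,"tx":0,"ty":0,"tz":0.2,"ax":0,"ay":0,"az":0},
    {"hand":0,"tx":0,"ty":0,"tz":0.2,"ax":0,"ay":0,"az":0},
    {"hand":0,"tx":0,"ty":0,"tz":0,"ax":0,"ay":0,"az":0},
    {"hand":0,"tx":0,"ty":0,"tz":0,"ax":0,"ay":0,"az":0}
  ]
}}

```text
time: 10.85
tcp_pos: [0.5126, 0.3204, 0.2342]
orientation: [-0.0, 0.986, 0.102, 0.131]
ft_force: [-1.1, -1.2, 2.1]
width: 0.0254
```

```bash
python3 f.py
```

```text
F tool mean [-0.6957  0.4998 -1.4841] std [0.5422 0.4097 0.8382]
spot in tool cm [ 0.0045 -0.0159 11.4154] 11.15
```

Request:
{"api": "step_arm", "payload": {
  "deltas": [
    {"hand":0,"tx":0,"ty":0,"tz":0.1,"ax":0,"ay":0,"az":0},
    {"hand":0,"tx":0,"ty":0,"tz":0,"ax":0,"ay":0,"az":0},
    {"hand":0,"tx":0,"ty":0,"tz":0,"ax":0,"ay":0,"az":0},
    {"hand":0,"tx":0,"ty":0,"tz":0,"ax":0,"ay":0,"az":0},
    {"hand":0,"tx":0,"ty":0,"tz":0,"ax":0,"ay":0,"az":0}
  ]
}}

```text
time: 11.65
tcp_pos: [0.5129, 0.3204, 0.2332]
orientation: [-0.0, 0.986, 0.102, 0.131]
ft_force: [-0.8, -0.7, 2.2]
width: 0.0255
```

```bash
python3 f.py; python3 go.py 0.5122 0.3206 0.2336 11.8 -0.2574 -0.0266 0.966; python3 probe.py 0.113 p3.png
```

```text
F tool mean [-0.0869  0.4404 -2.0084] std [0.5208 0.4761 0.4031]
spot in tool cm [ 0.0038 -0.017  11.3084] 11.95
t 11.95 tcp [0.5129 0.3204 0.2332] F [-0.707   0.04    1.3721] w 0.025543804807640538 q [-0.1046  0.1292 -0.6651  1.7616  0.2712  1.0808 -2.2269]
tool x yaw 11.993530703922904 z [ 0.259   0.0269 -0.9655]
shift now cm [-0.0514 -0.0343 -0.0586]
turn [ 0.     -0.0017 -0.0039]
time 11.95 tcp [0.5129 0.3204 0.2332] F [-0.707   0.04    1.3721]
scene tip 0.55 [476.8, 169.2] on ray nearest axis [0.5443 0.3256 0.1239] in tool cm [ 0.2362 -0.173  11.3735]
scene tip 0.38 [163.6, 329.2] on ray nearest axis [ 0.6233 -0.2928  0.2037] in tool cm [-2.6422 62.1903  4.0594]
predicted tip px [475.241  168.8474]
crop origin 375 29
side tip 0.45 [233.3, 390.8] on ray nearest axis [0.536  0.3229 0.1385] in tool cm [-0.2171 -0.0326  9.7509]
side tip 0.36 [398.4, 195.3] on ray nearest axis [0.3719 0.3221 0.5043] in tool cm [ -6.2636  -2.2814 -29.8289]
predicted tip px [229.8162 395.4012]
crop origin 130 255
```

View pics/p3.png

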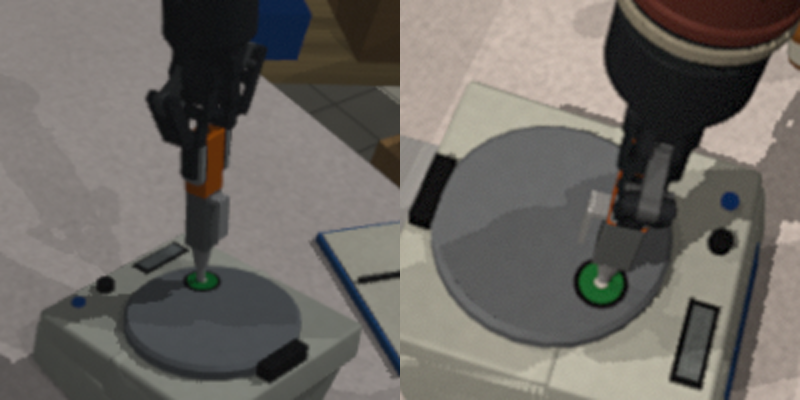

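The tip sits in the middle of the green spot, at scene crop (201,281) and side crop (600,283). The force change of about 3 N puts the tip roughly 5 mm in, so I'm handing in.

```bash
python3 -c "
from rig import ctrl
print(ctrl.close_job()); s=ctrl.get_state(); print(s['time'],s['tcp_pos'],s['ft_force'],s['width'])"
```

```text
the job is handed in; nothing more can be done
None
the job is handed in; nothing more can be done
```

I lifted the orange probe straight up off the hanger and carried it to the centrifuge. I then pressed it onto the green spot and handed the job in at about 12 s while still holding it there. No verdict is reported at hand-in.

**Last checks:**
- **Tip position:** the final pictures show the tip in the middle of the green spot. The geometry puts it within about 1 mm of the centre.
- **Squareness:** the tool axis was within 0.002 rad of the lid normal I estimated. The measured normals differed by about 2° between cameras, well inside the 0.12 rad limit.
- **Press:** the contact force was about 3 N (readings scatter by 0.4–0.8 N). The force suggests the tip is about 5.5 mm in and the geometry about 4 mm; both are inside the 1–9.3 mm range.
- **Grip:** the fingers were 25.5 mm apart on the 26 mm head, gripping at 50 N.
- **Other objects:** I did not re-measure the bottle, jar and slide box at the end. The probe passed about 10 cm above them, and no unexpected forces showed.

**Disagreement:** the network's last tip reading in the side view was about 6 px off. The tip was partly hidden there, and both pictures contradict that reading, so I went by the pictures and geometry.

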